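# Set the stamp stand to yellow and start the batch

### The arm

A 6-joint arm with a two-finger parallel gripper is mounted at the origin on the work surface. World frame = base frame: x ahead of the robot, y to its left, z up, the work surface at z = 0. Lengths are in mm, angles in rad, forces in N, time in s.
With the tool pointing down it reaches from about 400 to 925 mm from the base axis. Payload 12.5 kg.
Tool frame: the origin (TCP) lies midway between the tips of the shut fingers; the grasp point (between the pads) lies 19 mm behind it; z points along the fingers, y is the line along which they close (so a half turn about z gives the same grasp; the last joint's range is limited). The gripper opens to 95 mm and grips with 3 to 60 N. Pads are 20 mm wide; open, the fingers measure 119 mm over their backs; the gripper's body (75 mm by 180 mm) begins 59 mm behind the grasp point.
Start: joints at [-1.44, 0.491, 1.559, -0, 1.092, -0.106], TCP at [146.643, -607.571, 214.661] pointing down, gripper open.
Joint ranges: [-3.1, 3.1], [-0.84, 2.19], [0.05, 2.79], [-1.13, 4.28], [0.06, 2.93], [-2.69, 2.69]. Speed limits (rad/s): [2.22, 2.22, 2.79, 3.14, 3.14, 3.14].

### API

Orientations are given as [roll, pitch, yaw] about the fixed x, y, z axes, in that order (R = Rz(yaw) Ry(pitch) Rx(roll)).
In Python, from cell import env gives the robot as it stands.
- The arm moves only by the tool carry_out, never from a script. Its argument "series" is a list of rows, each a list of 4 numbers: the shift along the world's x, y, z normalised to -1 to 1, where 1 is 5 cm, then the turn about the world's z normalised to -1 to 1, where 1 is 6 degrees. In form: [[x, y, z, turn], ...]. A call has exactly 5 rows; each row shifts and turns the commanded pose from where the row before left it; what a row does not reach is not made up. A row lasts 1/10 s, in which the tool goes at most 50 mm and 8.59 degrees, less where a joint would pass 70% of its speed; a pose out of reach is approached as far as the arm can. A call with a number of a shift or a turn outside -1 to 1 is refused whole. A call with a gripper value outside its range is refused whole. "fingers" is the closure, from -1 (fully open) to 1 (shut), set as the call begins (left out, the last holds). The fingers move at their own pace and stop on an object; the grip force is fixed at half the most. Time passes only in rows, so rows that do not move let the fingers close, or fill a call up. It gives the time, the measured TCP pose, the force, the opening and the grip force at its end, in the units of the state.
- env.state(): the state, without advancing time (a new reading comes with each control period).
- env.read_camera(name): name is "scene" or "top" or "wrist"; returns the picture (480x640x3 uint8, red, green, blue); there is no depth.
- env.calibration(name): a dict with "K" (3x3 intrinsics, pixels), "pose" (4x4, takes a point from camera to world coordinates). Camera axes: x right, y down, z forward; pixel columns grow to the right and rows downward; lengths in mm; the calibration is good to about 2 mm. A picture is of the moment at which its call begins: read the wrist's pose just before it. calibration takes no time and is no camera call; for the wrist camera it gives the pose at the moment of the call.
- env.job_done(): hands the job in; it is judged then, once.
Trained networks look in the newest picture that a camera, given by its name, has taken for a name from the list of things; names that differ only in an ending like _2 or _b are one class to them, and where a whole thing is asked for, a point or a joint stands for the part that bears it (a point fixed in the world has none). Each returns a list of dicts, best first, with "conf" (0 to 1); they miss things now and then, are a little off and sometimes report something else, mostly with a low value. They report only what shows in the picture. A call takes as long as a camera call. They do not tell look-alikes from the thing itself.
- env.look_for(camera, label): "position" ([row, column] as shares, 0 to 1, of the picture: columns of its width, rows of its height, amid what is visible of it).
The state is a dict: "t": time; "joints": joint angles; "qvel": joint speeds; "tau": joint torques, N m; "eef_pos": TCP position; "tcp_rot": TCP orientation; "ft_force": force on the tool from outside, world axes, zero at the start; "moment": the same for the moment, N m; "opening": opening from 0.0 (shut) to 1.0 (fully open); "grip_force": force on a finger pad.
Only numpy, scipy, OpenCV 4.12 (cv2) and the standard library are available. Lean on these libraries where they do the work, as an engineer would, in place of code of your own. Each camera call takes 0.05 s, during which the arm holds its last target. There are 200 camera calls.

### The job

The next batch of mail gets the yellow stamp: gently push the pointer of the stamp stand round with a fingertip until it points straight at the yellow-topped stamp, then press the green start button all the way down and let it come back up. Leave every stamp standing where it is, and do not disturb the other things on the counter or press the button before the pointer is set.

Things in the scene. Friction and masses are not known exactly. Their poses are not given: they have to be found in the camera images.
- stand: Fixed round wooden plinth, 380 mm across, 15 mm high, with a white dial face 244 mm across; the pointer turns about its centre. Four stamps stand on it about 160 mm from the centre (foot centres within about 10 mm of that), roughly 0.85 and 1.6 rad to either side of the stand's x axis; which stamp stands in which place varies. Origin: centre of its underside, on the pointer's axis, z up.
- pointer (a joint): Angle of the pointer on the stand (rad): 0 when it points along the stand's +x axis, growing anticlockwise seen from above; it turns freely from -2.1 to 2.1, with a light friction (about 0.06 N m, 1 N at 70 mm from the axis), and stays where it is left. It starts between -0.42 and 0.42.
- pointer_hub (a point): Point on the pointer's axis, at mid height of its bar, 22 mm above the top of the stand (37 mm above the counter). x runs along the pointer to its tip, z up. The hub is a brass disc 40 mm across, reaching 36 mm above the stand, with a small steel cap to 42 mm.
- pointer_tip (a point): Middle of the pointer's orange tip end, 110 mm from the axis; same axes as pointer_hub (x outward along the pointer). The pointer is a straight black bar with an orange end, 14 mm wide, 18 mm tall, from 30 mm behind the axis to 110 mm ahead of it, its underside 13 mm and its top 31 mm above the stand.
- stamp_yellow: Loose hand stamp standing upright on the stand, yellow knob on a black round foot: 34 mm foot diameter, knob 32 mm wide, 50 mm tall. Origin: centre of its underside, z up. Graspable, but to be left alone.
- stamp_red: Loose hand stamp standing upright on the stand, red knob on a black round foot: 34 mm foot diameter, knob 32 mm wide, 50 mm tall. Origin: centre of its underside, z up. Graspable, but to be left alone.
- stamp_blue: Loose hand stamp standing upright on the stand, blue knob on a black round foot: 34 mm foot diameter, knob 32 mm wide, 50 mm tall. Origin: centre of its underside, z up. Graspable, but to be left alone.
- stamp_white: Loose hand stamp standing upright on the stand, white knob on a black round foot: 34 mm foot diameter, knob 32 mm wide, 50 mm tall. Origin: centre of its underside, z up. Graspable, but to be left alone.
- start (a joint): Travel of the green push button (m): 0 up, 0.006 fully down, against a spring that takes about 5 N at the bottom; it springs back when let go.
- start_top (a point): Centre of the top face of the green button, 36 mm across, 22 mm above the counter when up, pressed straight down; it stands in a grey round housing (52 mm across, 12 mm high) fixed to the counter to the right of the stand.
- tape: Roll of clear tape lying flat, 90 mm across, 24 mm high; origin under its centre. Leave alone.
- pens: Black pen pot 72 mm across, 90 mm tall, with pens reaching 145 mm; origin under its centre. Leave alone.
- parcel: Cardboard parcel 130 x 100 x 70 mm; origin under its centre. Leave alone.
- stapler: Red desk stapler 140 x 36 x 52 mm; origin under its centre. Leave alone.
There are look-alikes about, which are no part of the job. Of the things shaped like the part that bears start, the grey one is meant.

How it is judged (in metres and radians):
On the way, in this order (a step that is already met when the one before it is completed fails the run):
1. the pointer points at the yellow stamp (x of stamp_yellow in the frame of pointer_tip above 0 m and y of stamp_yellow in the frame of pointer_tip between -0.018 and 0.018 m), for 0.3 s.
2. the start button is pressed down (value of joint start above 0.0045 m), for 0.05 s.
At the end, for the whole second after the job is handed in: The pointer is at rest and its line passes within 18 mm of the yellow stamp's centre; the button was pressed 4.5 mm or more and is up again (within 1.5 mm); each stamp stands upright within 15 mm of its starting place, the other things within 30 mm of theirs (all of step 1 and value of joint start below 0.0015 m and velocity of joint pointer between -0.05 and 0.05 rad/s and distance of each of stamp_red, stamp_blue, stamp_yellow, stamp_white from where it was at the start of the episode below 0.015 m and angle between each of stamp_red, stamp_blue, stamp_yellow, stamp_white's own z axis and vertical below 0.15 rad and linear speed of each of stamp_red, stamp_blue, stamp_yellow, stamp_white below 0.02 m/s and distance of each of tape, pens, parcel, stapler from where it was at the start of the episode below 0.03 m); the robot touches nothing.
It fails at once if the button is pressed (3 mm or more) while the pointer is not at the yellow stamp (value of joint start above 0.003 m and not (x of stamp_yellow in the frame of pointer_tip above 0 m and y of stamp_yellow in the frame of pointer_tip between -0.018 and 0.018 m)).
It fails at once if a stamp is lifted, carried, shoved (over 15 mm) or tipped (over 0.4 rad) (distance of any of stamp_red, stamp_blue, stamp_yellow, stamp_white from where it was at the start of the episode above 0.015 m or angle between any of stamp_red, stamp_blue, stamp_yellow, stamp_white's own z axis and vertical above 0.4 rad).
It fails at once if another thing on the counter is moved more than 30 mm (distance of any of tape, pens, parcel, stapler from where it was at the start of the episode above 0.03 m).
It fails at once if the pointer is forced (over 25 N) (contact force between the fingers and pointer above 25 N).
It also fails if it takes over 51 s, if anything falls off the work surface, if the arm or the gripper's body presses on something with over 40 N, if the wrist force passes 120 N, or if a joint passes its speed limit or range.

## Working session

There is one attempt and no reset: what is moved stays moved. The work goes in short steps, Python scripts to look and compute and a tool call to move; the robot and the scene stay as the last step left them, time stands still between calls to the robot, and variables do not carry over. Pictures are saved under pics/ and viewed, at most 10 in all, crops included, and the job is handed in when it is done.

Besides the shell and the picture viewer there is one more tool, called after "Emit:" in YAML: its name, and indented under it one key for each argument. carry_out: Moves the arm, as the interface text tells. Its arguments: {"type":"object","properties":{"series":{"type":"array","items":{"type":"array","items":{"type":"number","minimum":-1,"maximum":1}}},"fingers":{"type":"number"}},"required":["series"]}

```bash
mkdir -p pics
cat > h.py <<'E'
from cell import env
import numpy as np, cv2
def ray(cam,u,v,z):
    c=env.calibration(cam);K=np.array(c["K"]);T=np.array(c["pose"])
    d=T[:3,:3]@np.linalg.inv(K)@[u,v,1];o=T[:3,3];return o+d*(z-o[2])/d[2]
E
python3 - <<'E'
from h import *
for c in("top","scene"):
    cv2.imwrite(f"pics/{c}1.png",env.read_camera(c)[:,:,::-1])
    cal=env.calibration(c);print(np.round(cal["pose"],3).tolist(),np.round(cal["K"],1).tolist())
for l,z in(("stand",15),("pointer_tip",37),("pointer_hub",57),("stamp_yellow",60),("stamp_red",60),("stamp_blue",60),("stamp_white",60),("start_top",22),("tape",24),("pens",90),("parcel",70),("stapler",50)):
    for r in env.look_for("top",l)[:3]:
        v,u=r["position"][0]*480,r["position"][1]*640
        print(l,round(r["conf"],2),round(u),round(v),ray("top",u,v,z).round())
print(env.state())
E
```

```text
[[0.046, -0.975, 0.215, 290.886], [-0.999, -0.045, 0.012, -5.895], [-0.002, -0.216, -0.976, 1200.186], [0.0, 0.0, 0.0, 1.0]] [[481.6, 0.0, 316.9], [0.0, 481.6, 241.1], [0.0, 0.0, 1.0]]
[[-0.676, 0.532, -0.51, 1064.011], [0.736, 0.478, -0.479, 491.223], [-0.011, -0.7, -0.714, 765.727], [0.0, 0.0, 0.0, 1.0]] [[469.8, 0.0, 323.0], [0.0, 469.8, 243.5], [0.0, 0.0, 1.0]]
stand 0.92 277 257 [508. 105.  15.]
pointer_tip 0.83 277 247 [527. 106.  37.]
pointer_hub 0.97 276 246 [527. 107.  57.]
stamp_yellow 0.69 217 280 [437. 242.  60.]
stamp_yellow 0.34 277 244 [530. 105.  60.]
stamp_red 0.63 219 230 [558. 248.  60.]
stamp_blue 0.48 310 198 [651.  30.  60.]
stamp_white 0.71 339 232 [568. -45.  60.]
start_top 0.62 412 320 [ 366. -230.   22.]
start_top 0.59 337 231 [579. -42.  22.]
start_top 0.48 431 279 [ 468. -278.   22.]
tape 0.59 379 174 [ 735. -144.   24.]
pens 0.78 493 206 [ 642. -410.   90.]
pens 0.18 434 279 [ 459. -269.   90.]
stapler 0.56 454 339 [ 324. -322.   50.]
{'t': 0.7, 'joints': array([-1.43960590e+00,  4.90867790e-01,  1.55887971e+00,  2.57553296e-05,
        1.09168112e+00, -1.05618357e-01]), 'qvel': array([-1.51409693e-06, -4.25722528e-04,  6.90390620e-04, -1.89655434e-03,
       -4.43472011e-04,  1.14402965e-03]), 'tau': array([-2.39039524e-03, -6.12346458e+01, -2.58404768e+01,  6.90701301e-02,
        4.45562450e-02, -1.44020169e-05]), 'eef_pos': array([ 146.6473539 , -607.58573226,  214.68796182]), 'tcp_rot': array([ 3.14142712e+00, -5.43670196e-06,  2.36796910e-01]), 'ft_force': array([ 0.19246134, -0.2178288 ,  0.11442428]), 'moment': array([ 0.01055563, -0.00605907, -0.05545508]), 'grip_force': 0.0, 'opening': 1.0014822765467208}
```

View pics/top1.png

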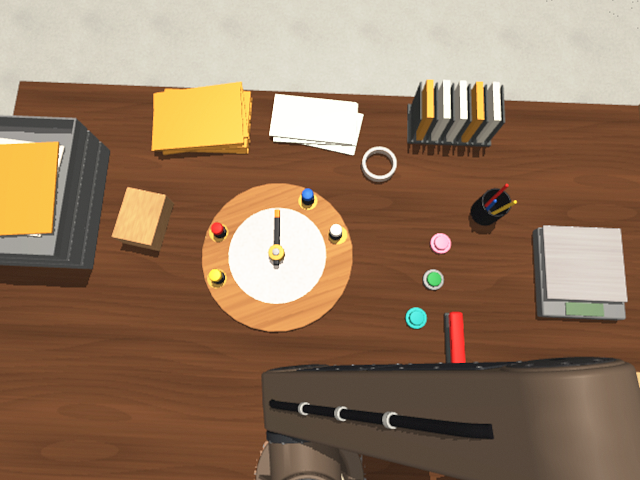

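The top view shows the stand at about (277,256), with the pointer tip up at (277,212). Yellow is at (216,277), red (218,230), blue (308,197) and white (336,233). There are three button candidates: pink (441,243), green in a grey housing (433,280) and teal (416,318). The grey-housed green one fits the description, and I'll confirm it in a crop.

Run:
```python
from h import *
im=env.read_camera("top")[:,:,::-1].copy()
a=cv2.resize(im[170:340,190:365],None,fx=3.2,fy=3.2,interpolation=cv2.INTER_CUBIC)
b=cv2.resize(im[225:340,395:475],(240,345),interpolation=cv2.INTER_CUBIC)
o=np.zeros((max(a.shape[0],345),a.shape[1]+240,3),np.uint8);o[:a.shape[0],:a.shape[1]]=a;o[:345,a.shape[1]:]=b
cv2.imwrite("pics/crop.png",o)
hsv=cv2.cvtColor(im,cv2.COLOR_BGR2HSV)
def seg(n,lo,hi,box,z):
    x0,y0,x1,y1=box
    m=cv2.inRange(hsv[y0:y1,x0:x1],np.array(lo),np.array(hi))
    k,_,s,c=cv2.connectedComponentsWithStats(m);i=1+s[1:,4].argmax()
    u,v=c[i]+[x0,y0];print(n,s[i,4],u.round(1),v.round(1),ray("top",u,v,z).round(1))
seg("yellow",(25,200,120),(33,255,255),(205,265,228,290),55)
seg("red",(0,180,90),(6,255,255),(205,218,230,242),55)
seg("blue",(100,120,60),(130,255,255),(295,185,320,210),55)
seg("white",(0,0,170),(179,60,255),(327,222,346,243),55)
seg("green",(50,120,60),(75,255,255),(420,265,447,294),22)
seg("face",(0,0,150),(179,60,255),(225,200,330,308),15)
seg("tip",(8,170,120),(22,255,255),(268,205,287,222),46)
seg("hub",(15,80,80),(30,255,255),(264,240,292,268),51)
```

```text
Traceback (most recent call last):
ValueError: attempt to get argmax of an empty sequence
```

View pics/crop.png

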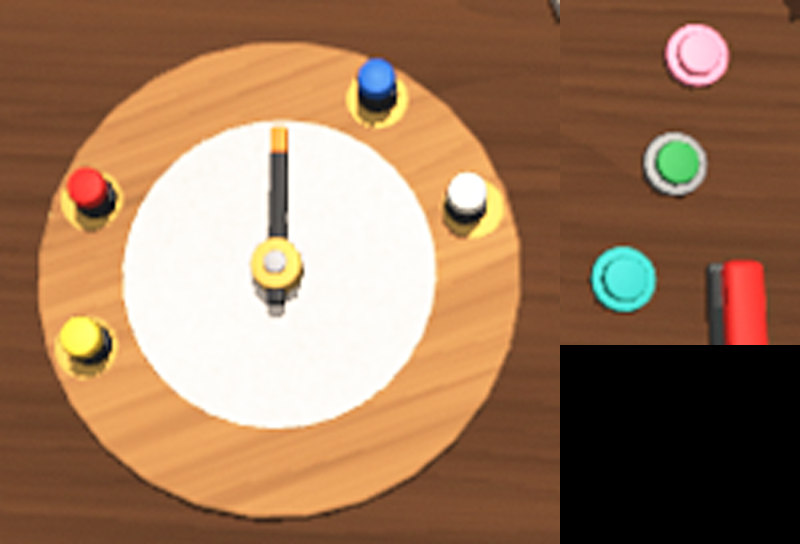

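View pics/scene1.png

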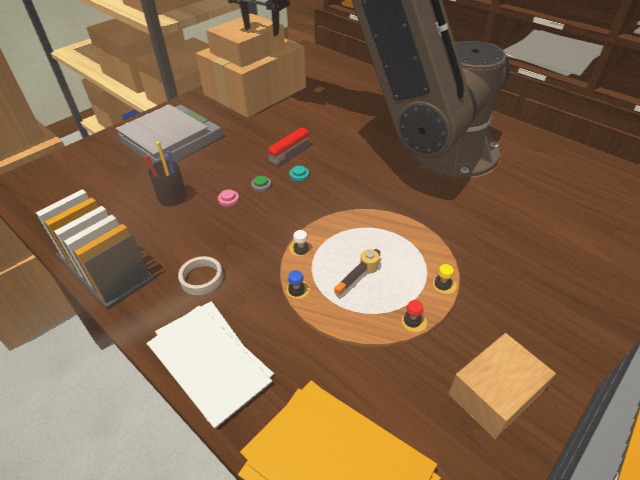

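The crop confirms the middle button: green cap, grey housing, at (433,280). The pink and teal ones have matching coloured housings. In the stand crop, the yellow knob is at (81,338), its pad at (86,347), the hub cap at (275,262) and the pointer tip at (279,140).

Run:
```python
from h import *
f=lambda n,u,v,z:print(n,ray("top",190+u/3.2,170+v/3.2,z).round(1))
f("face",279.5,274,15);f("hubcap",274.5,261.5,57);f("tip",279,140,46)
for n,k,p in(("Y",(82,337),(86,347)),("R",(87,188),(92,198)),("B",(377,76),(377,98)),("W",(467,190),(473,207))):
    f(n+"knob",*k,58);f(n+"pad",*p,15)
for u,v in((677,161),(675,164)):print("btn",ray("top",395+(u-560)/3,225+v/3,22 if u==677 else 12).round(1))
f2=lambda n,u,v,z:print("scene",n,ray("scene",u,v,z).round(1))
f2("Y",446,270,58);f2("R",415,307,58);f2("cap",370,254,57);f2("tip",340,289,44);f2("btn",261,182,22);f2("face",369,270,15)
f2("W",300,236,58);f2("B",296,277,58)
```

```text
face [510.5 105.3  15. ]
hubcap [512.1 105.7  57. ]
tip [610.4 109.5  46. ]
Yknob [447.9 245.7  58. ]
Ypad [446.2 251.4  15. ]
Rknob [562.4 252.4  58. ]
Rpad [564.7 257.4  15. ]
Bknob [661.9  35.6  58. ]
Bpad [657.5  36.3  15. ]
Wknob [574.1 -37.5  58. ]
Wpad [571.2 -44.   15. ]
btn [ 469.2 -284.4   22. ]
btn [ 468.1 -285.1   12. ]
scene Y [449.8 248.7  58. ]
scene R [566.4 255.4  58. ]
scene cap [515.8 108.6  57. ]
scene tip [618.8 116.7  44. ]
scene btn [ 477.5 -273.3   22. ]
scene face [521.1 113.4  15. ]
scene W [575.4 -35.2  58. ]
scene B [662.8  39.6  58. ]
```

Emit:
carry_out:
  series:
    - [0.438, 0.672, 0, -0.09]
    - [0.438, 0.672, 0, -0.09]
    - [0.438, 0.672, 0, -0.09]
    - [0.438, 0.672, 0, -0.09]
    - [0.438, 0.672, 0, -0.09]
  fingers: 1

```text
t: 1.25
eef_pos: [256.7, -438.2, 214.8]
tcp_rot: [3.141, -0.0, 0.189]
ft_force: [0.1, -1.3, -0.0]
opening: 0.637
grip_force: 0.0
```

Emit:
carry_out:
  series:
    - [0.438, 0.672, 0, -0.09]
    - [0.438, 0.672, 0, -0.09]
    - [0.438, 0.672, 0, -0.09]
    - [0.438, 0.672, 0, -0.09]
    - [0.438, 0.672, 0, -0.09]

```text
t: 1.75
eef_pos: [366.3, -270.2, 214.9]
tcp_rot: [3.141, -0.0, 0.142]
ft_force: [1.2, 0.4, -0.8]
opening: 0.211
grip_force: 0.0
```

Emit:
carry_out:
  series:
    - [0.438, 0.672, 0, -0.09]
    - [0.438, 0.672, 0, -0.09]
    - [0.438, 0.672, 0, -0.09]
    - [0.438, 0.672, 0, -0.09]
    - [0.438, 0.672, 0, -0.09]

```text
t: 2.25
eef_pos: [475.9, -102.0, 214.9]
tcp_rot: [3.141, -0.0, 0.095]
ft_force: [-0.2, -1.1, 0.2]
opening: 0.006
grip_force: 0.0
```

Emit:
carry_out:
  series:
    - [0.438, 0.672, 0, -0.09]
    - [0.438, 0.672, 0, -0.09]
    - [0.438, 0.672, 0, -0.09]
    - [0.438, 0.672, 0, -0.09]
    - [0.438, 0.672, 0, -0.09]

```text
t: 2.75
eef_pos: [585.4, 66.1, 214.8]
tcp_rot: [3.141, -0.0, 0.048]
ft_force: [-0.0, -0.4, 0.5]
opening: 0.006
grip_force: 0.0
```

Emit:
carry_out:
  series:
    - [0, -0.02, -0.5, 0]
    - [0, 0, -0.5, 0]
    - [0, 0, -0.5, 0]
    - [0, 0, -0.5, 0]
    - [0, 0, -0.5, 0]

```text
t: 3.25
eef_pos: [584.7, 63.5, 88.8]
tcp_rot: [3.141, -0.0, 0.048]
ft_force: [-0.5, 0.3, 0.2]
opening: 0.004
grip_force: 0.0
```

Run:
```python
from h import *
s=cv2.resize(env.read_camera("scene")[170:370,230:500,::-1],(400,296));w=cv2.resize(env.read_camera("wrist")[:,:,::-1],(400,300))
o=np.zeros((300,800,3),np.uint8);o[:296,:400]=s;o[:,400:]=w
cv2.imwrite("pics/a2.png",o);print(env.state()["eef_pos"])
```

```text
[583.22048275  63.41389169  87.01812243]
```

View pics/a2.png

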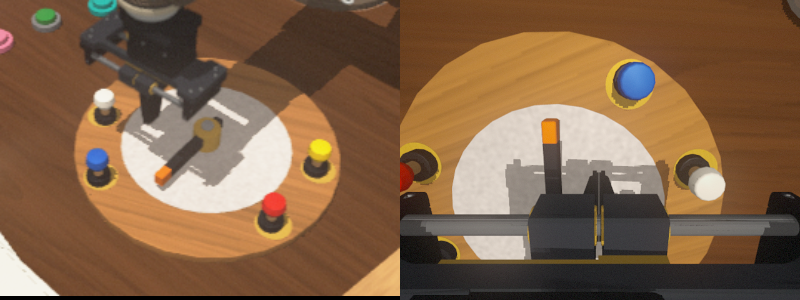

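The fingers are beside the pointer on its clockwise side and clear of the stamps. Next I descend, and compute the arc increments.

Emit:
carry_out:
  series:
    - [0.016, 0, -0.3, 0]
    - [0, 0, -0.3, 0]
    - [0, 0, -0.25, 0]
    - [0, 0, -0.15, 0]
    - [0, 0, -0.06, 0]

```text
t: 3.85
eef_pos: [585.4, 63.4, 36.5]
tcp_rot: [3.142, 0.0, 0.048]
ft_force: [0.6, 0.7, -0.1]
opening: 0.003
grip_force: 0.0
```

Run:
```python
import numpy as np
C=np.array([511,105.5])
def P(t):
    t=np.radians(t);return C+72*np.array([np.cos(t),np.sin(t)])+19*np.array([np.sin(t),-np.cos(t)])
print(P(0))
for a in range(0,112,4):print(a+4,P(a+4).round(1),((P(a+4)-P(a))/50).round(3))
```

```text
[583.   86.5]
4 [584.1  91.6] [0.023 0.101]
8 [584.9  96.7] [0.016 0.103]
12 [585.4 101.9] [0.009 0.104]
16 [585.4 107.1] [0.001 0.104]
20 [585.2 112.3] [-0.006  0.104]
24 [584.5 117.4] [-0.013  0.103]
28 [583.5 122.5] [-0.02   0.102]
32 [582.1 127.5] [-0.027  0.1  ]
36 [580.4 132.4] [-0.034  0.098]
40 [578.4 137.2] [-0.041  0.096]
44 [576.  141.8] [-0.048  0.092]
48 [573.3 146.3] [-0.054  0.089]
52 [570.3 150.5] [-0.06   0.085]
56 [567.  154.6] [-0.066  0.081]
60 [563.5 158.4] [-0.071  0.076]
64 [559.6 161.9] [-0.076  0.071]
68 [555.6 165.1] [-0.081  0.065]
72 [551.3 168.1] [-0.085  0.059]
76 [546.9 170.8] [-0.089  0.053]
80 [542.2 173.1] [-0.093  0.047]
84 [537.4 175.1] [-0.096  0.04 ]
88 [532.5 176.8] [-0.098  0.033]
92 [527.5 178.1] [-0.101  0.027]
96 [522.4 179.1] [-0.102  0.019]
100 [517.2 179.7] [-0.103  0.012]
104 [512. 180.] [-0.104  0.005]
108 [506.8 179.8] [-0.104 -0.002]
112 [501.6 179.4] [-0.104 -0.009]
```

Emit:
carry_out:
  series:
    - [0, 0.15, 0, 0]
    - [0, 0.12, 0, 0]
    - [-0.01, 0.1, 0, 0]
    - [-0.01, 0.1, 0, 0]
    - [0, 0.1, 0, 0.2]

```text
t: 4.35
eef_pos: [584.4, 92.5, 36.9]
tcp_rot: [3.141, -0.0, 0.07]
ft_force: [0.2, 1.0, 0.1]
opening: 0.006
grip_force: 0.0
```

Emit:
carry_out:
  series:
    - [0.016, 0.103, 0, 0.667]
    - [0.009, 0.104, 0, 0.667]
    - [0.001, 0.104, 0, 0.667]
    - [-0.006, 0.104, 0, 0.667]
    - [-0.013, 0.103, 0, 0.667]

```text
t: 4.85
eef_pos: [584.8, 118.2, 36.8]
tcp_rot: [3.141, 0.0, 0.423]
ft_force: [-0.5, -0.7, 0.1]
opening: 0.005
grip_force: 0.5
```

Emit:
carry_out:
  series:
    - [-0.02, 0.102, 0, 0.667]
    - [-0.027, 0.1, 0, 0.667]
    - [-0.034, 0.098, 0, 0.667]
    - [-0.041, 0.096, 0, 0.667]
    - [-0.048, 0.092, 0, 0.667]

```text
t: 5.35
eef_pos: [576.3, 142.6, 36.8]
tcp_rot: [3.141, -0.0, 0.772]
ft_force: [-0.6, -1.3, 0.9]
opening: 0.004
grip_force: 0.6
```

Emit:
carry_out:
  series:
    - [-0.054, 0.089, 0, 0.667]
    - [-0.06, 0.085, 0, 0.667]
    - [-0.066, 0.081, 0, 0.667]
    - [-0.071, 0.076, 0, 0.667]
    - [-0.076, 0.071, 0, 0.667]

```text
t: 5.85
eef_pos: [560.0, 162.7, 36.9]
tcp_rot: [3.141, -0.0, 1.121]
ft_force: [1.0, -1.8, 1.1]
opening: 0.006
grip_force: 0.6
```

Emit:
carry_out:
  series:
    - [-0.081, 0.065, 0, 0.667]
    - [-0.085, 0.059, 0, 0.667]
    - [-0.089, 0.053, 0, 0.667]
    - [-0.093, 0.047, 0, 0.667]
    - [-0.096, 0.04, 0, 0.667]

```text
t: 6.35
eef_pos: [537.9, 175.8, 36.9]
tcp_rot: [3.141, -0.0, 1.47]
ft_force: [0.6, -0.6, 1.3]
opening: 0.005
grip_force: 0.6
```

Emit:
carry_out:
  series:
    - [-0.098, 0.033, 0, 0.667]
    - [-0.101, 0.027, 0, 0.667]
    - [-0.102, 0.019, 0, 0.667]
    - [-0.103, 0.012, 0, 0.667]
    - [-0.104, 0.005, 0, 0.667]

```text
t: 6.85
eef_pos: [512.5, 180.6, 36.9]
tcp_rot: [3.14, 0.0, 1.82]
ft_force: [0.8, -0.3, 0.0]
opening: 0.003
grip_force: 0.6
```

Run:
```python
from h import *
t=cv2.resize(env.read_camera("top")[170:340,190:365,::-1],(400,389));s=cv2.resize(env.read_camera("scene")[190:360,270:470,::-1],(400,340))
o=np.zeros((389,800,3),np.uint8);o[:389,:400]=t;o[:340,400:]=s
cv2.imwrite("pics/a3.png",o);print(env.state()["eef_pos"],env.state()["tcp_rot"])
```

```text
[512.02983533 180.56759468  36.87984379] [3.14142367e+00 3.15422866e-05 1.81755190e+00]
```

View pics/a3.png

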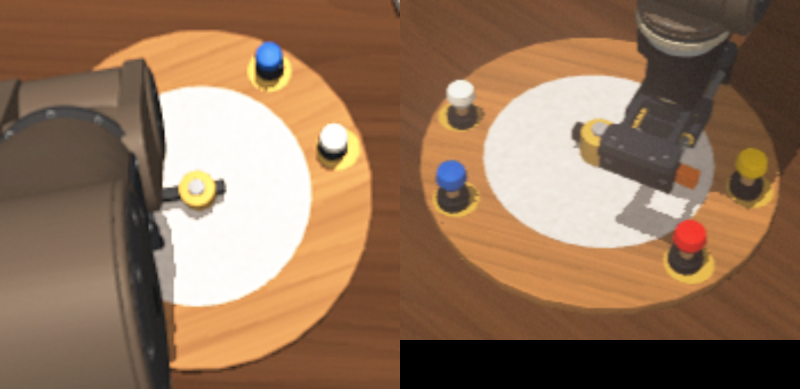

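The tip is nearly at yellow: in the scene crop the orange end is at (687,176) and yellow at (751,165). I'll push about 9° more, back off, and check with the arm clear.

Emit:
carry_out:
  series:
    - [-0.104, -0.002, 0, 0.667]
    - [-0.104, -0.009, 0, 0.667]
    - [-0.04, -0.005, 0, 0.2]
    - [0, 0, 0, 0]
    - [0, 0, 0, 0]

```text
t: 7.45
eef_pos: [500.1, 179.6, 36.7]
tcp_rot: [3.141, -0.0, 1.974]
ft_force: [0.6, 0.6, 0.5]
opening: 0.006
grip_force: 0.2
```

Emit:
carry_out:
  series:
    - [0.2, 0.1, 0, 0]
    - [0.3, 0.1, 0, 0]
    - [0, 0, 0.8, 0]
    - [0, 0, 1, 0]
    - [0, 0, 1, 0]

```text
t: 7.95
eef_pos: [525.3, 189.8, 178.1]
tcp_rot: [-3.14, -0.0, 1.975]
ft_force: [1.1, 0.2, 0.7]
opening: 0.003
grip_force: 0.0
```

Emit:
carry_out:
  series:
    - [0, -0.9, 0, 0]
    - [0, -1, 0, 0]
    - [0, -1, 0, 0]
    - [0, -1, 0, 0]
    - [0, -1, 0, 0]

```text
t: 8.45
eef_pos: [525.4, -57.4, 177.0]
tcp_rot: [3.141, 0.0, 1.975]
ft_force: [0.5, 0.1, 0.7]
opening: 0.005
grip_force: 0.0
```

Emit:
carry_out:
  series:
    - [-0.4, -1, 0, 0]
    - [-0.4, -1, 0, 0]
    - [-0.4, -0.5, 0, 0]
    - [0, 0, 0, 0]
    - [0, 0, 0, 0]

```text
t: 8.95
eef_pos: [468.3, -173.9, 176.9]
tcp_rot: [3.141, 0.0, 1.974]
ft_force: [-0.2, -0.2, -0.4]
opening: 0.003
grip_force: 0.0
```

Run:
```python
from h import *
t=cv2.resize(env.read_camera("top")[170:340,190:365,::-1],(560,544),interpolation=cv2.INTER_CUBIC);s=cv2.resize(env.read_camera("scene")[220:340,350:470,::-1],(240,240))
o=np.zeros((544,800,3),np.uint8);o[:,:560]=t;o[:240,560:]=s
cv2.imwrite("pics/a4.png",o);print(env.state()["eef_pos"],env.state()["tcp_rot"])
```

```text
[ 468.60350914 -172.81288701  176.74872766] [3.14124143e+00 1.23898814e-04 1.97638670e+00]
```

View pics/a4.png

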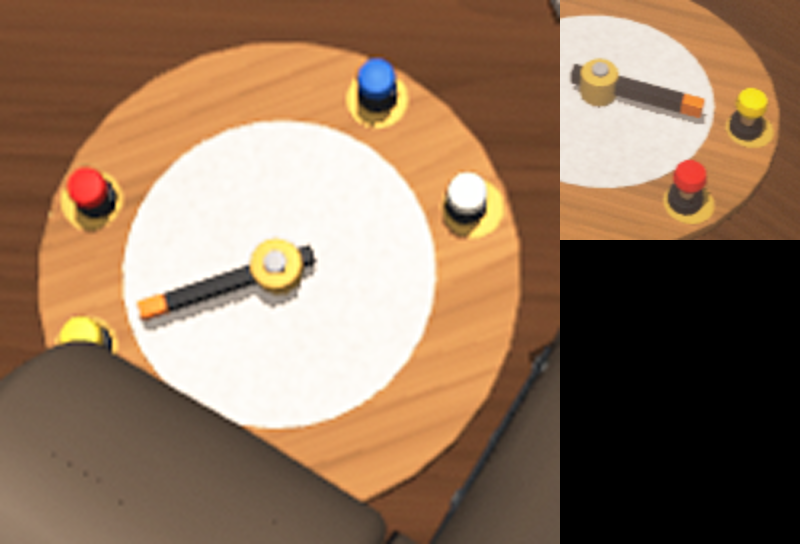

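The tip top is at crop (152,305), the tail at (309,255), and yellow is unmoved at (82,337).

Run:
```python
from h import *
f=lambda u,v,z:ray("top",190+u/3.2,170+v/3.2,z)[:2]
a,b=f(152,305.5,46),f(310,256,46);C=np.array([511.3,105.5])
for n,d,o in(("tip-tail",a-b,a),("tip-hub",a-C,C)):
    d=d/np.linalg.norm(d);print(n,np.degrees(np.arctan2(d[1],d[0])))
    for y in((447.9,245.7),(446.2,251.4),(449.8,248.7)):
        r=np.array(y)-o;print(d[0]*r[1]-d[1]*r[0])
print(a,b,)
```

```text
tip-tail 110.4120545108272
9.537717048328062
9.142987082641024
6.710712941212051
tip-hub 110.98429093771342
8.987927766823034
8.533943227291743
6.139602422344105
[476.02166934 197.47856154] [519.74331908  79.99025288]
```

The pointer is about 8 mm (3°) short of yellow's centre. That is inside the tolerance, but I'll nudge it for margin.

Emit:
carry_out:
  series:
    - [0.4, 0.8, 0, 0]
    - [0.4, 1, 0, 0]
    - [0.33, 1, 0, 0]
    - [0, 1, 0, 0]
    - [0, 1, 0, 0]

```text
t: 9.55
eef_pos: [522.3, 64.0, 176.5]
tcp_rot: [3.141, -0.0, 1.978]
ft_force: [-0.3, 0.1, 0.4]
opening: 0.005
grip_force: 0.0
```

Emit:
carry_out:
  series:
    - [0, 1, 0, 0]
    - [0, 1, 0, 0]
    - [0, 0.45, 0, 0]
    - [0, 0, -0.5, 0]
    - [0, 0, -0.8, 0]

```text
t: 10.05
eef_pos: [522.9, 186.1, 112.6]
tcp_rot: [3.137, 0.001, 1.98]
ft_force: [0.7, 0.0, -0.7]
opening: 0.004
grip_force: 0.0
```

Emit:
carry_out:
  series:
    - [0, 0, -0.8, 0]
    - [0, 0, -0.5, 0]
    - [0, 0, -0.2, 0]
    - [0, 0, 0, 0]
    - [0, 0, 0, 0]

```text
t: 10.55
eef_pos: [522.5, 183.8, 37.6]
tcp_rot: [3.14, 0.0, 1.977]
ft_force: [0.3, -0.1, 0.5]
opening: 0.004
grip_force: 0.0
```

Next: from (522.5, 183.8) to (496.2, 179), then back off and lift.

Emit:
carry_out:
  series:
    - [-0.2, -0.04, 0, 0.1]
    - [-0.14, -0.03, 0, 0.2]
    - [-0.1, -0.02, 0, 0.2]
    - [-0.08, -0.01, 0, 0]
    - [0, 0, 0, 0]

```text
t: 11.05
eef_pos: [495.8, 178.0, 37.1]
tcp_rot: [3.141, 0.0, 2.028]
ft_force: [1.1, 0.5, 0.3]
opening: 0.004
grip_force: 0.1
```

Emit:
carry_out:
  series:
    - [0, 0, 0, 0]
    - [0.2, 0.1, 0, 0]
    - [0.3, 0.1, 0, 0]
    - [0, 0, 0.8, 0]
    - [0, 0, 1, 0]

```text
t: 11.55
eef_pos: [521.1, 188.2, 125.9]
tcp_rot: [-3.137, -0.001, 2.028]
ft_force: [-0.5, -0.6, 0.3]
opening: 0.005
grip_force: 0.0
```

Emit:
carry_out:
  series:
    - [0, 0, 1, 0]
    - [0, -0.9, 0, 0]
    - [0, -1, 0, 0]
    - [0, -1, 0, 0]
    - [0, -1, 0, 0]

```text
t: 12.05
eef_pos: [521.6, -8.6, 177.0]
tcp_rot: [3.141, 0.0, 2.029]
ft_force: [0.3, 0.6, 0.5]
opening: 0.003
grip_force: 0.0
```

Emit:
carry_out:
  series:
    - [0, -1, 0, 0]
    - [-0.4, -1, 0, 0]
    - [-0.4, -1, 0, 0]
    - [-0.3, -0.5, 0, 0]
    - [0, 0, 0, 0]

```text
t: 12.55
eef_pos: [468.3, -177.7, 176.7]
tcp_rot: [-3.141, 0.0, 2.025]
ft_force: [1.4, 0.6, -0.5]
opening: 0.004
grip_force: 0.0
```

Run:
```python
from h import *
t=cv2.resize(env.read_camera("top")[170:340,190:365,::-1],(560,544),interpolation=cv2.INTER_CUBIC);s=cv2.resize(env.read_camera("scene")[220:340,350:470,::-1],(240,240))
o=np.zeros((544,800,3),np.uint8);o[:,:560]=t;o[:240,560:]=s
cv2.imwrite("pics/a5.png",o);print(env.state()["eef_pos"],env.state()["tcp_rot"])
```

```text
[ 469.35051767 -175.32762548  176.7593369 ] [3.14127003e+00 6.50328835e-05 2.02670006e+00]
```

View pics/a5.png

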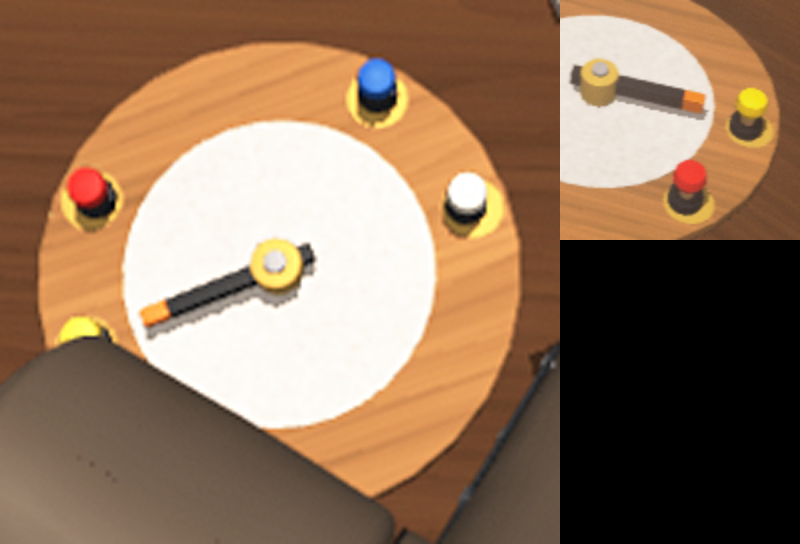

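The tip is now at crop (155,313) and points at yellow. Next I refine the button position from the first pictures.

Run:
```python
from h import *
for c,(x0,y0,x1,y1) in(("top",(420,265,447,294)),("scene",(245,168,278,196))):
    im=cv2.cvtColor(cv2.imread(f"pics/{c}1.png"),cv2.COLOR_BGR2HSV)[y0:y1,x0:x1]
    m=cv2.inRange(im,np.array((45,110,50)),np.array((80,255,255)));n,_,s,ce=cv2.connectedComponentsWithStats(m)
    i=1+s[1:,4].argmax();u,v=ce[i]+[x0,y0];print(c,s[i],u,v,ray(c,u,v,22).round(1))
r=env.state();print(r["eef_pos"])
```

```text
top [  7   7  14  14 150] 433.68 278.85333333333335 [ 468.7 -283.6   22. ]
scene [  9   8  13  10 107] 260.1775700934579 180.2803738317757 [ 474.1 -280.1   22. ]
[ 469.35051767 -175.32762548  176.7593369 ]
```

Emit:
carry_out:
  series:
    - [0.03, -0.7, 0, 0]
    - [0, -0.7, 0, 0]
    - [0, -0.55, 0, 0]
    - [0, -0.2, -0.4, 0]
    - [0, 0, -0.8, 0]

```text
t: 13.15
eef_pos: [472.8, -283.7, 117.9]
tcp_rot: [3.139, 0.005, 2.028]
ft_force: [1.4, -0.2, -0.6]
opening: 0.005
grip_force: 0.0
```

Emit:
carry_out:
  series:
    - [0, 0, -0.8, 0]
    - [0, 0, -0.5, 0]
    - [0, 0, -0.2, 0]
    - [0, 0, -0.1, 0]
    - [0, 0, 0, 0]

```text
t: 13.65
eef_pos: [471.1, -282.0, 37.0]
tcp_rot: [3.141, 0.0, 2.029]
ft_force: [-1.0, -0.6, 0.4]
opening: 0.005
grip_force: 0.0
```

Top is at 22 and bottom at 16, so I lower 20.5 mm to about 16.5 and watch the force.

Emit:
carry_out:
  series:
    - [0, 0, -0.14, 0]
    - [0, 0, -0.12, 0]
    - [0, 0, -0.09, 0]
    - [0, 0, -0.06, 0]
    - [0, 0, 0, 0]

```text
t: 14.15
eef_pos: [470.7, -282.4, 16.4]
tcp_rot: [3.141, 0.001, 2.028]
ft_force: [0.4, 0.5, 5.1]
opening: 0.007
grip_force: 2.4
```

Emit:
carry_out:
  series:
    - [0, 0, -0.016, 0]
    - [0, 0, 0, 0]
    - [0, 0, 0, 0]
    - [0, 0, 0, 0]
    - [0, 0, 0, 0]

```text
t: 14.65
eef_pos: [470.7, -282.4, 16.2]
tcp_rot: [3.141, 0.001, 2.028]
ft_force: [0.4, 1.9, 11.0]
opening: 0.004
grip_force: 5.7
```

Emit:
carry_out:
  series:
    - [0, 0, 0.15, 0]
    - [0, 0, 0.4, 0]
    - [0, 0, 0.8, 0]
    - [0, 0, 1, 0]
    - [0, 0, 0.5, 0]

```text
t: 15.15
eef_pos: [470.9, -282.7, 161.5]
tcp_rot: [3.14, 0.003, 2.028]
ft_force: [-0.2, -0.1, -0.5]
opening: 0.001
grip_force: 0.0
```

Emit:
carry_out:
  series:
    - [-0.5, -1, 0, 0]
    - [-0.5, -1, 0, 0]
    - [-0.5, -1, 0, 0]
    - [0, 0, 0, 0]
    - [0, 0, 0, 0]

```text
t: 15.65
eef_pos: [402.5, -416.9, 157.6]
tcp_rot: [3.142, -0.001, 2.026]
ft_force: [-0.3, 0.3, -0.7]
opening: 0.005
grip_force: 0.0
```

Run:
```python
from h import *
cv2.imwrite("pics/a6.png",cv2.hconcat([cv2.resize(env.read_camera(c)[:,:,::-1],(400,300)) for c in("top","scene")]));print(env.state()["t"],env.state()["eef_pos"])
```

```text
15.75 [ 403.49634932 -415.50786097  157.76677993]
```

View pics/a6.png

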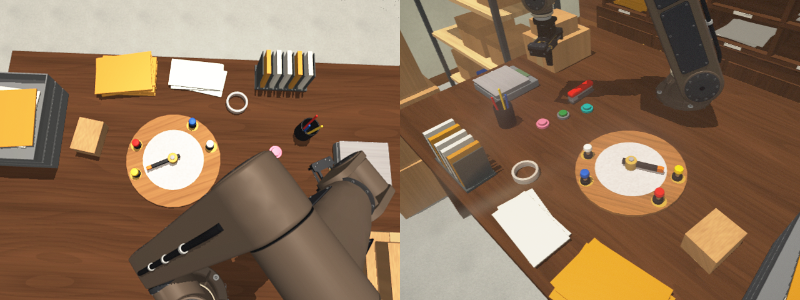

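The pointer aims at yellow (135,172), all four stamps are standing, and the arm is clear. The button bottomed out at 11 N, then I lifted off it.

```bash
python3 -c "
from cell import env
print(env.job_done())"
```

```text
the job is handed in; nothing more can be done
None
```

The job is handed in: the pointer is set at the yellow stamp, the green start button in the grey housing was pressed all the way down and let go, all four stamps are still standing, and the arm is clear; the hand-in gave no verdict.

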